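# Sweep the clothes pegs into the peg tray

## Task

Sweep the three clothes pegs lying about on the laundry counter into the open front of the low grey tray, until every peg is wholly inside it. Push them gently along the counter with the fingers, without pinching or lifting any, and leave the dosing cup, the tin and the detergent bottle standing where they are.

Things in the scene. Friction and masses are not known exactly. Their poses are not given: they have to be found in the camera images.
- tray: Low grey three-sided peg tray fixed to the counter: walls 8 mm thick, 25 mm high; inside 280 mm wide (y) and 132 mm deep (x), floor level with the counter. Origin at its centre on the counter. Its front, at x = -70 mm, is fully open, with no sill, and faces roughly to the robot's right (-y); back wall's inner face at x = +62 mm, side walls' at y = +-140 mm.
- peg_a: Wooden spring clothes peg lying on its side on the counter, the one nearer the robot: 80 mm long, 12 mm high, about 14 mm wide at the jaws and 26 mm at the spread tails, about 16 g, loose. All three are alike. Origin at the middle of its underside; x along the peg towards the jaws, z up.
- peg_a_jaw (a point): Middle of the jaw end of peg_a (40 mm from its origin along +x, 6 mm up).
- peg_a_tail (a point): Middle of the tail end of peg_a (40 mm from its origin along -x, 6 mm up).
- peg_b: Wooden spring clothes peg lying on its side on the counter, the one farthest from the tray, between the other two as seen from the robot: 80 mm long, 12 mm high, about 14 mm wide at the jaws and 26 mm at the spread tails, about 16 g, loose. All three are alike. Origin at the middle of its underside; x along the peg towards the jaws, z up.
- peg_b_jaw (a point): Middle of the jaw end of peg_b (40 mm from its origin along +x, 6 mm up).
- peg_b_tail (a point): Middle of the tail end of peg_b (40 mm from its origin along -x, 6 mm up).
- peg_c: Wooden spring clothes peg lying on its side on the counter, the one farther from the robot: 80 mm long, 12 mm high, about 14 mm wide at the jaws and 26 mm at the spread tails, about 16 g, loose. All three are alike. Origin at the middle of its underside; x along the peg towards the jaws, z up.
- peg_c_jaw (a point): Middle of the jaw end of peg_c (40 mm from its origin along +x, 6 mm up).
- peg_c_tail (a point): Middle of the tail end of peg_c (40 mm from its origin along -x, 6 mm up).
- cup: Bystander: white dosing cup standing upright, 50 mm across, 45 mm high, loose. Origin at the centre of its underside.
- tin: Bystander: small round metal tin standing upright, 60 mm across, 50 mm high, loose. Origin at the centre of its underside.
- detergent: Bystander: tall orange detergent bottle, 84 mm across, 240 mm high, loose. Origin at the centre of its underside.
There are look-alikes about, which are no part of the job. What is shaped like the peg_b but green is not meant.

How it is judged (in metres and radians):
At the end, for the whole second after the job is handed in: All three pegs lie at rest (under 20 mm/s) within the tray: both ends of each are past the line of its open front and between its walls, and no peg lies more than 15 mm above the counter (x of peg_a_jaw in the frame of tray between -0.07 and 0.066 m and y of peg_a_jaw in the frame of tray between -0.142 and 0.142 m and x of peg_a_tail in the frame of tray between -0.07 and 0.066 m and y of peg_a_tail in the frame of tray between -0.142 and 0.142 m and height (world z) of each of peg_a, peg_b, peg_c below 0.015 m and linear speed of each of peg_a, peg_b, peg_c below 0.02 m/s and x of peg_b_jaw in the frame of tray between -0.07 and 0.066 m and y of peg_b_jaw in the frame of tray between -0.142 and 0.142 m and x of peg_b_tail in the frame of tray between -0.07 and 0.066 m and y of peg_b_tail in the frame of tray between -0.142 and 0.142 m and x of peg_c_jaw in the frame of tray between -0.07 and 0.066 m and y of peg_c_jaw in the frame of tray between -0.142 and 0.142 m and x of peg_c_tail in the frame of tray between -0.07 and 0.066 m and y of peg_c_tail in the frame of tray between -0.142 and 0.142 m); the robot touches nothing.
It fails at once if a peg is lifted more than 12 mm off the counter (height (world z) of any of peg_a, peg_b, peg_c above 0.012 m).
It fails at once if a peg is pressed or squeezed by the fingers with more than 10 N (contact force between the fingers and peg_a above 10 N or contact force between the fingers and peg_b above 10 N or contact force between the fingers and peg_c above 10 N).
It fails at once if the cup is moved more than 20 mm or tipped (distance of cup from where it was at the start of the episode above 0.02 m or angle between cup's own z axis and vertical above 0.3 rad).
It fails at once if the tin is moved more than 20 mm or tipped (distance of tin from where it was at the start of the episode above 0.02 m or angle between tin's own z axis and vertical above 0.3 rad).
It fails at once if the detergent is moved more than 20 mm or tipped (distance of detergent from where it was at the start of the episode above 0.02 m or angle between detergent's own z axis and vertical above 0.3 rad).
It also fails if it takes over 72 s, if anything falls off the work surface, if the arm or the gripper's body presses on something with over 40 N, if the wrist force passes 120 N, or if a joint passes its speed limit or range.

## Robot

A 6-joint arm with a two-finger parallel gripper is mounted at the origin on the work surface. World frame = base frame: x ahead of the robot, y to its left, z up, the work surface at z = 0. Lengths are in m, angles in degrees, forces in N, time in s.
With the tool pointing down it reaches from about 0.4 to 0.825 m from the base axis. Payload 7 kg.
Tool frame: the origin (TCP) lies midway between the tips of the shut fingers; the grasp point (between the pads) lies 19 mm behind it; z points along the fingers, y is the line along which they close (so a half turn about z gives the same grasp; the last joint's range is limited). The gripper opens to 88 mm and grips with 3 to 60 N. Pads are 19 mm wide; open, the fingers measure 130 mm over their backs; the gripper's body (78 mm by 193 mm) begins 47 mm behind the grasp point.
Start: joints at [83.772, 20.546, 0.682, 0, -70.136, -16.507], TCP at [0.261, 0.623, 0.227] pointing down, gripper open.
Joint ranges: [-176.03, 176.03], [-82.01, 121.73], [-58.28, 71.71], [-173.87, 95.51], [-174.79, -0.11], [-173.66, 173.66]. Speed limits (degrees/s): [136.94, 136.94, 172.46, 180, 180, 180].

## Interface

Orientations are given as a 3x3 rotation matrix whose columns are the frame's x, y, z axes.
In Python, from rig import robot gives the robot as it stands. Calls block until the motion is done:
- robot.goto(position, orientation): joint-space move of the TCP to a pose.
- robot.servo_line(position, ori=None, speed=0.15): straight line of the TCP; ori=None keeps the orientation; speed is the mean speed in m/s.
- robot.movej(angles): joint-space move.
- robot.move_gripper(opening): opening from 0.0 (shut) to 1.0 (fully open); the grip force is fixed at half the most; returns when the fingers have stopped.
- robot.dwell(seconds).
- robot.ik(position, orientation): joint angles nearest the present ones, or None.
- robot.grab_frame(name): name is "scene" or "top" or "wrist"; returns (picture, depth): 420x560x3 uint8, red, green, blue; 420x560 float32, m along the optical axis (not along the pixel's ray), 0 where there is no reading.
- robot.camera_info(name): a dict with "vfov" (degrees; the focal length in pixels is half the picture's height over the tangent of half this angle, whatever the lens; pixels are square), "cx", "cy" (the principal point, pixels), "view" (4x4, takes a point from world to camera coordinates); the wrist camera has in their place "T_tool_cam" (4x4, takes a point from camera to tool coordinates, whose origin is the TCP and whose axes are the flange's). Camera axes: x right, y down, z forward; pixel columns grow to the right and rows downward; lengths in m; the calibration is good to about 2 mm. A picture is of the moment at which its call begins: read the wrist's pose just before it. camera_info takes no time and is no camera call.
A pose or a line that the arm cannot do raises robot.Unreachable and nothing moves.
- robot.job_done(): hands the job in; it is judged then, once.
Readings, each from a call of its own:
- robot.read_t(): time.
- robot.read_qpos(): joint angles.
- robot.read_qvel(): joint speeds.
- robot.read_effort(): joint torques, N m.
- robot.read_position(): TCP position.
- robot.read_tcp_rot(): TCP orientation.
- robot.read_force(): force on the tool from outside, world axes, zero at the start.
- robot.read_ft_torque(): the same for the moment, N m.
- robot.read_grip_width(): opening from 0.0 (shut) to 1.0 (fully open).
- robot.read_finger_force(): force on a finger pad.
Only numpy, scipy, OpenCV 4.12 (cv2) and the standard library are available. Lean on these libraries where they do the work, as an engineer would, in place of code of your own. Each camera call takes 0.05 s, during which the arm holds its last target. There are 200 camera calls.

## Working session

There is one attempt and no reset: what is moved stays moved. The work goes in short steps, each a Python script; the robot and the scene stay as the last script left them, time stands still between calls to the robot, and variables do not carry over. Pictures are saved under pics/ and viewed, at most 10 in all, crops included, and the job is handed in when it is done.

```bash
ls; mkdir -p pics
python3 - <<'E'
from rig import robot
import cv2,numpy as np
for n in ("scene","top"):
    p,d=robot.grab_frame(n); cv2.imwrite(f"pics/{n}0.png",p[:,:,::-1]); np.savez(f"{n}0.npz",p=p,d=d)
    i=robot.camera_info(n); print(n,i['vfov'],i['cx'],i['cy'],np.round(i['view'],4).tolist())
print(robot.read_tcp_rot().round(3).tolist() if hasattr(robot.read_tcp_rot(),'round') else robot.read_tcp_rot(),robot.read_t())
E
```

```text
pics
scene 51.057398077209214 280.91844974551867 213.1488878761552 [[-0.5851, 0.8108, 0.0144, 0.3722], [0.6477, 0.4779, -0.5933, -0.2768], [-0.488, -0.3378, -0.8048, 1.2642], [0.0, 0.0, 0.0, 1.0]]
top 56.04776136096055 277.0984857382645 211.43092323355268 [[-0.0006, -0.9999, 0.0161, -0.0759], [-0.9917, -0.0015, -0.1283, 0.5333], [0.1283, -0.0161, -0.9916, 0.8811], [0.0, 0.0, 0.0, 1.0]]
[[0.922, -0.387, -0.0], [-0.387, -0.922, -0.001], [0.0, 0.001, -1.0]] 0.1
```

View pics/top0.png

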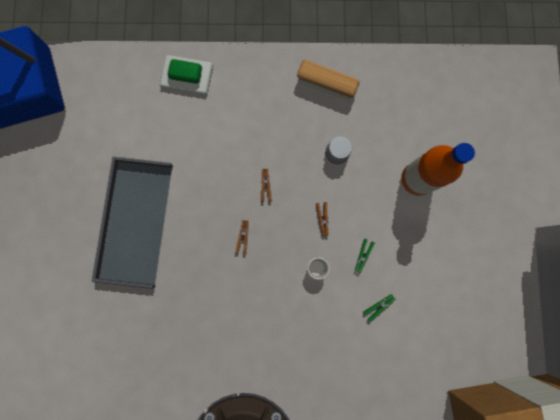

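View pics/scene0.png

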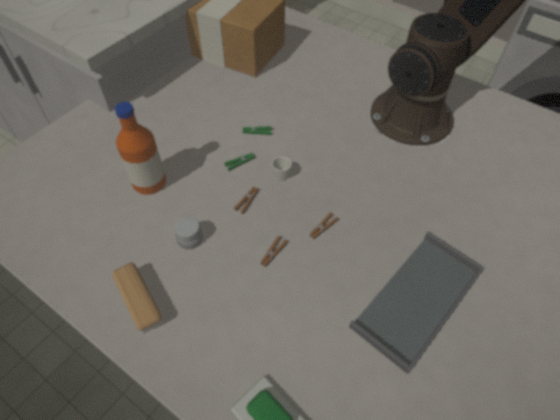

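The top view shows three brown pegs: c at (265,186), a at (243,238) and b at (322,219). The look-alikes are green pegs at (365,255) and (379,307), which the task rules out. The tray is near (133,222), the cup at (318,268), the tin at (340,150) and the bottle at (420,178). I'll measure these and confirm with one crop.

```bash
cat > h.py <<'E'
from rig import robot
import cv2,numpy as np
def ray(n,uv,z):
    i=robot.camera_info(n);V=np.array(i['view']);f=210/np.tan(np.radians(i['vfov']/2))
    uv=np.atleast_2d(uv).astype(float)
    d=np.c_[(uv[:,0]-i['cx'])/f,(uv[:,1]-i['cy'])/f,np.ones(len(uv))]@V[:3,:3]
    o=-V[:3,:3].T@V[:3,3]
    return (o+d*((z-o[2])/d[:,2])[:,None])[:,:2]
def pegs(p,n="top",z=.008):
    "list of (centre, heading of jaws deg, end points) in world"
    h=cv2.cvtColor(p,cv2.COLOR_RGB2HSV); out=[]
    m=cv2.inRange(h,(3,120,60),(16,255,255))
    m=cv2.morphologyEx(m,cv2.MORPH_CLOSE,np.ones((5,5),np.uint8))
    k,l,s,c=cv2.connectedComponentsWithStats(m)
    for j in range(1,k):
        if not 60<s[j,4]<500: continue
        v,u=np.nonzero(l==j); w=ray(n,np.c_[u,v],z); mu=w.mean(0)
        a=np.linalg.eigh(np.cov(w.T))[1][:,1]
        t=(w-mu)@a; q=(w-mu)@np.array([-a[1],a[0]])
        mid=(t.max()+t.min())/2
        if np.ptp(q[t>mid+.02])>np.ptp(q[t<mid-.02]): a=-a; mid=-mid
        ctr=mu+a*mid
        out.append((c[j].round(),s[j,4],ctr.round(4),round(np.degrees(np.arctan2(a[1],a[0])),1),round(np.ptp(t),4)))
    return out
E
python3 - <<'E'
from h import *
for n in("top","scene"):
    p=np.load(n+"0.npz")['p']; print(n)
    for r in pegs(p,n): print(*r)
p=np.load("top0.npz")['p']
h=cv2.cvtColor(p,cv2.COLOR_RGB2HSV)
print('hsv tray',h[222,133],'counter',h[300,200],h[100,250],'wall',h[161,140],h[287,125])
print('cup rim',ray("top",(318,268),.045),'tin top',ray("top",(340,147),.05),'bottle foot',ray("top",(416,182),.0))
# tray corners outer (top of wall) by eye from contour
m=cv2.inRange(h,(85,45,20),(115,255,160));m[:, :70]=0;m[:,200:]=0;m[:130]=0;m[310:]=0
m=cv2.morphologyEx(m,cv2.MORPH_CLOSE,np.ones((7,7),np.uint8))
c=max(cv2.findContours(m,0,2)[0],key=cv2.contourArea);b=cv2.boxPoints(cv2.minAreaRect(c));print(b,cv2.contourArea(c))
print(ray("top",b,0.),ray("top",b,.025))
a=cv2.resize(p[140:320,85:400],None,fx=2.5,fy=2.5,interpolation=cv2.INTER_CUBIC)
cv2.imwrite("pics/crop0.png",cv2.convertScaleAbs(a[:,:,::-1],alpha=1.5))
E
```

```text
top
[407. 184.] 96 [ 0.6049 -0.3908] 26.7 0.0725
[266. 190.] 123 [ 0.5863 -0.0485] 6.5 0.0458
[323. 218.] 215 [ 0.5193 -0.185 ] -173.6 0.0745
[242. 242.] 120 [0.4613 0.0078] -10.5 0.046
scene
[275.   5.] 99 [-0.2406 -0.6652] 1.6 0.1043
[150. 188.] 161 [ 0.6327 -0.3989] 146.7 0.0753
hsv tray [95 34 82] counter [ 13  13 134] [ 13  13 140] wall [128  15  70] [ 8 14 73]
cup rim [[ 0.40339935 -0.16779364]] tin top [[ 0.68359424 -0.22264009]] bottle foot [[ 0.61107685 -0.4164644 ]]
[[152. 170.]
 [161. 170.]
 [161. 172.]
 [152. 172.]] 1.0
[[0.63901181 0.22796023]
 [0.63908296 0.20617778]
 [0.6341135  0.20599384]
 [0.63404427 0.22776196]] [[0.63309703 0.2203046 ]
 [0.63316629 0.1990994 ]
 [0.62832852 0.19892033]
 [0.62826112 0.22011158]]
```

View pics/crop0.png

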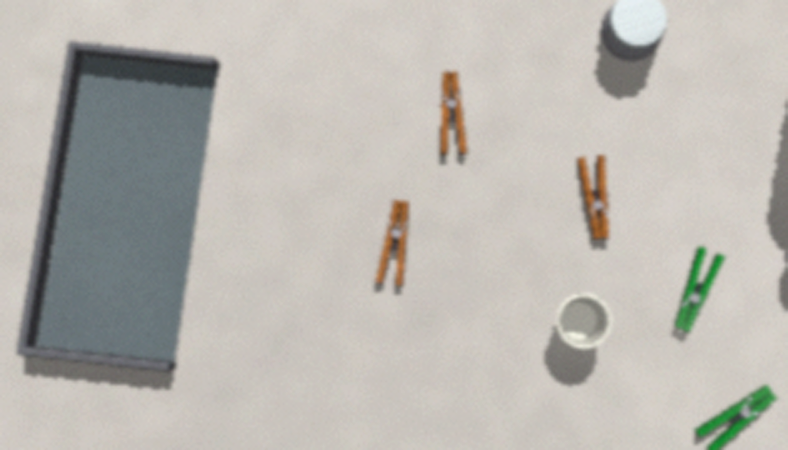

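The crop confirms the three brown pegs, with crop pixels given for each. c runs from jaw (450,72) to tail (453,157), a from (400,201) to (388,289), and b from (600,241) to (591,156). The green ones at (697,290) and (740,412) are decoys. Tray wall-top outer corners are (72,43), (218,62), (175,370) and (20,352).

```bash
sed -i 's/(3,120,60),(16/(2,90,50),(18/; s/np.ones((5,5)/np.ones((9,9)/' h.py
python3 - <<'E'
from h import *
for r in pegs(np.load("top0.npz")['p']): print(*r)
g=lambda uv,z: ray("top",np.array(uv)/2.5+[85,140],z).round(4)
print('c a b jaw,tail',g([(450,72),(453,157),(400,201),(388,289),(600,241),(591,156)],.008).tolist())
T=g([(72,43),(218,62),(175,370),(20,352)],.025);print('tray',T.tolist(), [np.linalg.norm(T[i]-T[i-1]).round(4) for i in range(4)])
c=T.mean(0);v=(T[0]+T[1]-T[2]-T[3]);print('centre(approx)',c,'dir side axis deg',np.degrees(np.arctan2(v[1],v[0])))
print('tin cup',g([(638,22),(583,322)],.05))
print('qpos',robot.read_qpos())
E
```

```text
[408. 184.] 136 [ 0.604 -0.393] 28.6 0.077
[265. 186.] 250 [ 0.6015 -0.0472] 2.5 0.0783
[323. 217.] 275 [ 0.5196 -0.1854] -173.7 0.0787
[242. 238.] 265 [0.4774 0.0053] -8.0 0.0776
[549. 380.] 211 [ 0.1505 -0.6934] 72.6 0.0626
c a b jaw,tail [[0.641, -0.0468], [0.5577, -0.05], [0.5152, 0.0003], [0.4319, 0.0108], [0.4772, -0.1899], [0.5589, -0.1825]]
tray [[0.6639, 0.3118], [0.6459, 0.1731], [0.3583, 0.2025], [0.3747, 0.3437]] [np.float64(0.291), np.float64(0.1399), np.float64(0.2891), np.float64(0.1421)]
centre(approx) [0.5107   0.257775] dir side axis deg -6.066395816534039
tin cup [[ 0.6793 -0.223 ]
 [ 0.4017 -0.1676]]
qpos [ 8.37727548e+01  2.05878971e+01  6.38319916e-01 -1.85665539e-02
 -7.01335835e+01 -1.65080067e+01]
```

```bash
cat >> h.py <<'E'
C=np.array([.511,.258]); A=np.radians(-6.07)
e=np.array([np.cos(A),np.sin(A)]); d=np.array([-e[1],e[0]])
tray=lambda s,x: C+s*e+x*d
def totray(p): return np.array([(p-C)@e,(p-C)@d]).round(4)
def ori(deg):
    a=np.radians(deg); y=np.array([np.cos(a),np.sin(a),0]); z=np.array([0,0,-1.])
    return np.c_[np.cross(y,z),y,z]
def pick(pos,deg):
    q0=np.array(robot.read_qpos()); best=None
    for k in(0,180):
        q=robot.ik(pos,ori(deg+k))
        if q is not None and (best is None or np.abs(np.array(q)-q0).max()<best[0]): best=(np.abs(np.array(q)-q0).max(),k)
    return best[1]
def above(pxy,deg,z=.12):
    k=pick([*pxy,z],deg); robot.goto([*pxy,z],ori(deg+k)); return k
E
python3 - <<'E'
from h import *
robot.move_gripper(.35)
st=np.array([.6015,-.047])+.042*np.array([np.sin(np.radians(2.5)),-np.cos(np.radians(2.5))])
k=above(st,2.5); print(k,robot.read_qpos(),robot.read_t())
robot.servo_line([*st,.012]); f0=np.array(robot.read_force())
for z in np.arange(.010,-.008,-.0015):
    robot.servo_line([*st,z],speed=.02); f=np.array(robot.read_force())-f0
    if f[2]>1.5: break
print(z,f,robot.read_position(),robot.read_t())
E
```

```text
180 [ 1.00096958e+01  1.94752693e+01 -1.58131599e+01  1.32720740e-03
 -5.46932280e+01 -7.44551663e+00] 3.975
-0.000499999999999997 [-3.29091109  1.75751192  7.19226981] [ 6.03569650e-01 -8.89465512e-02  3.34681853e-04] 6.8417
```

Fingertips touch the counter at z≈0, so I'll push at z = 4 mm.

Run:
```python
from h import *
Z=.004
def push(ctr,deg,s,x,start=None):
    n=np.array([-np.sin(np.radians(deg)),np.cos(np.radians(deg))])
    if start is None:
        st=ctr-.042*n; k=above(st,deg); robot.servo_line([*st,Z],speed=.15)
    else:
        k=start; p=robot.read_position(); robot.servo_line([p[0],p[1],Z])
    t=tray(s,x)
    robot.servo_line([*t,Z],ori(-6.07+k),speed=.12)
    f=np.array(robot.read_force()); 
    b=t-.04*d; robot.servo_line([*b,Z]); robot.servo_line([*b,.12],speed=.2)
    print(f.round(1),robot.read_t())
push(np.array([.6015,-.047]),2.5,.088,.013,180)
push(np.array([.4774,.0053]),-8.0,-.05,.013)
b=tray(-.05,-.03)
p,_=robot.grab_frame("top"); cv2.imwrite("pics/top1.png",p[:,:,::-1])
for r in pegs(p): print(*r,totray(r[2]))
```

```text
[-0.2  0.4 -0.2] 11.3167
[-0.4  0.8 -0.9] 17.2583
[408. 184.] 134 [ 0.6047 -0.3926] 28.1 0.0758 [ 0.162 -0.637]
[128. 178.] 168 [0.6179 0.2806] -10.6 0.0498 [0.1039 0.0338]
[323. 217.] 276 [ 0.5196 -0.1854] -173.7 0.0787 [ 0.0554 -0.44  ]
[549. 380.] 212 [ 0.1505 -0.6933] 73.2 0.0625 [-0.2579 -0.9841]
```

View pics/top1.png

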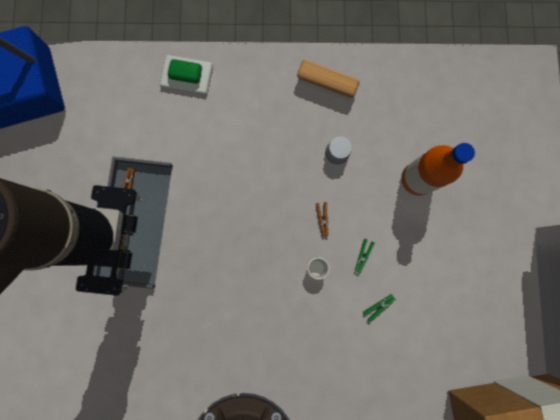

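Peg c is in the tray at (129,180), and a is partly hidden by the gripper. Cup, tin and bottle haven't moved. Next is b.

Run:
```python
from h import *
Z=.004; c=np.array([.5196,-.1854]); deg=6.3
n=np.array([-np.sin(np.radians(deg)),np.cos(np.radians(deg))]); st=c-.042*n
k=above(st,deg); p,_=robot.grab_frame("top")
for r in pegs(p): print(*r,totray(r[2]))
robot.servo_line([*st,Z]); t=tray(.02,-.033)
robot.servo_line([*t,Z],ori(-6.07+k),speed=.12)
b=t-.04*d; robot.servo_line([*b,Z]); robot.servo_line([*b,.12],speed=.2)
above([.5,-.08],0,.2)
p,_=robot.grab_frame("top"); cv2.imwrite("pics/top2.png",cv2.resize(p[130:310,60:260,::-1],None,fx=3,fy=3))
for r in pegs(p): print(*r,totray(r[2]))
print(robot.read_t())
```

```text
[127. 185.] 300 [0.6026 0.2833] -10.0 0.0807 [0.0884 0.0348]
[323. 217.] 273 [ 0.5198 -0.1853] -174.0 0.079 [ 0.0556 -0.4399]
[118. 242.] 313 [0.4681 0.2977] -11.0 0.0794 [-0.0469  0.0349]
[549. 380.] 203 [ 0.1504 -0.6944] 73.2 0.0603 [-0.2579 -0.9852]
[408. 184.] 133 [ 0.6047 -0.3924] 27.8 0.0758 [ 0.162  -0.6368]
[549. 380.] 204 [ 0.1504 -0.6942] 73.2 0.0608 [-0.2579 -0.985 ]
26.1583
```

View pics/top2.png

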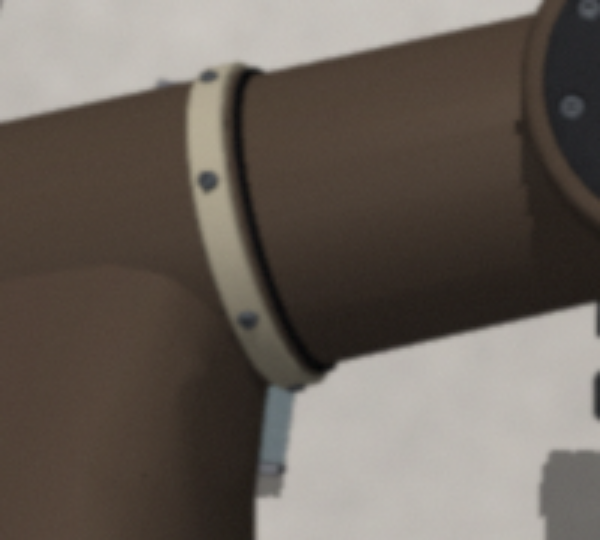

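The arm blocks the view of the tray. Pegs a and c were measured fully inside just before the push. I'll move the arm back to b's start side, where the view was clear.

Run:
```python
from h import *
above([.5242,-.2271],6.3,.12)
p,_=robot.grab_frame("top"); cv2.imwrite("pics/top3.png",cv2.resize(p[130:310,60:260,::-1],None,fx=3,fy=3))
for r in pegs(p): print(*r,totray(r[2]))
print(robot.read_t())
```

```text
[118. 242.] 314 [0.4681 0.2977] -10.9 0.0793 [-0.0469  0.0349]
[549. 380.] 203 [ 0.1504 -0.6944] 73.2 0.0603 [-0.2579 -0.9852]
26.925
```

View pics/top3.png

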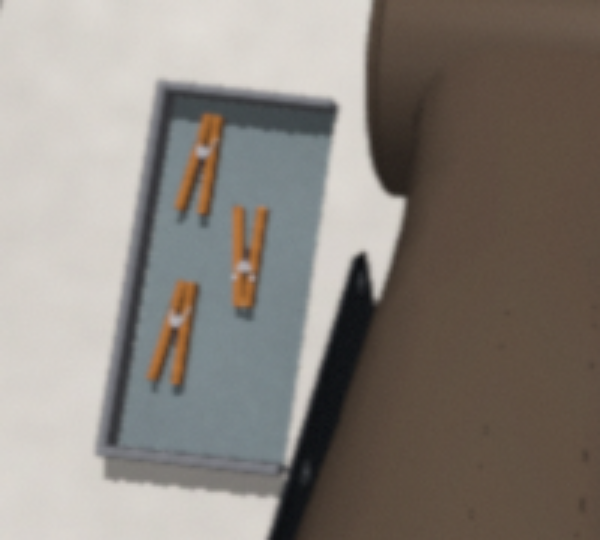

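All three pegs are in the tray with clear margins. In the crop they are at (202,165), (247,255) and (175,335), and the open front runs from about (335,105) to (280,470). The robot is touching nothing, so I'm handing in.

```bash
python3 -c "
from rig import robot
print(robot.job_done())"
```

```text
the job is handed in; nothing more can be done
None
```

I handed the job in at about 27 s: the last picture shows all three pegs wholly inside the tray, and the cup, tin and bottle looked unmoved after the first two sweeps (not rechecked after the third); no verdict came back.

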